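# Refit the hob knob

## Robot

A 7-joint arm with a two-finger parallel gripper is mounted at the origin on the work surface. World frame = base frame: x ahead of the robot, y to its left, z up, the work surface at z = 0. Lengths are in m, angles in rad, forces in N, time in s.
With the tool pointing down it reaches from about 0.4 to 0.85 m from the base axis. Payload 6.9 kg.
Tool frame: the origin (TCP) lies midway between the tips of the shut fingers; the grasp point (between the pads) lies behind it (ctrl.pinch_z is the z of the grasp point in the tool frame, in m); z points along the fingers, y is the line along which they close (so a half turn about z gives the same grasp; the last joint's range is limited). The gripper opens to 85 mm and grips with 20 to 120 N. Pads are 22 mm wide; open, the fingers measure 114 mm over their backs; the gripper's body (76 mm by 85 mm) begins 54 mm behind the grasp point. The pads swing forward as they close: fully open they stand 13 mm farther back than shut.
Start: joints at [-1.095, 0.507, -0.238, 1.5, 0.126, 1.149, -0.155], TCP at [0.226, 0.583, 0.231] pointing down, gripper open.
Joint ranges: [-3.08, 3.08], [-0.24, 2.05], [-1.43, 1.35], [0, 2.5], [-1.52, 4.66], [0.17, 1.96], [-2.89, 2.89]. Speed limits (rad/s): [2.39, 2.39, 3.14, 3.14, 3.14, 3.14, 3.14].

## Interface

Orientations are given as a unit quaternion [w, x, y, z].
In Python, from station import ctrl, get_state, vision, ticket, models gives the robot as it stands. Calls block until the motion is done:
- ctrl.movep(position, orientation): joint-space move of the TCP to a pose.
- ctrl.movel(position, frame=None, max_speed=0.15): straight line of the TCP; frame=None keeps the orientation; max_speed is the mean speed in m/s.
- ctrl.set_joints(angles): joint-space move.
- ctrl.ungrasp() and ctrl.close_gripper(force=None): open the fingers fully, or close them until they stop; force is the grip in N (None keeps the last).
- ctrl.pause(seconds).
- ctrl.ik(position, orientation): joint angles nearest the present ones, or None.
- get_state(): the state.
- vision.grab_frame(name): name is "scene" or "top"; returns (picture, depth): 420x560x3 uint8, blue, green, red; 420x560 float32, m along the optical axis (not along the pixel's ray), 0 where there is no reading.
- vision.camera_info(name): a dict with "mtx" (3x3 intrinsics, pixels), "R" (3x3) and "t" (3): a world point X has camera coordinates R X + t. Camera axes: x right, y down, z forward; pixel columns grow to the right and rows downward; lengths in m; the calibration is good to about 2 mm. A picture is of the moment at which its call begins. camera_info takes no time and is no camera call.
A pose or a line that the arm cannot do raises ctrl.Unreachable and nothing moves.
- ticket.close_job(): hands the job in; it is judged then, once.
Trained networks look in the newest picture that a camera, given by its name, has taken for a name from the list of things; names that differ only in an ending like _2 or _b are one class to them, and where a whole thing is asked for, a point or a joint stands for the part that bears it (a point fixed in the world has none). Each returns a list of dicts, best first, with "p" (0 to 1); they miss things now and then, are a little off and sometimes report something else, mostly with a low value. They report only what shows in the picture. A call takes as long as a camera call.
- models.recognise(camera, target): "point" ([column, row] in pixels, amid what is visible of it).
- models.masks_of(camera, target): "mask" (420x560 bool, what is visible of it) and "point" ([column, row] in pixels, amid what is visible of it).
The state is a dict: "time": time; "qpos": joint angles; "qd": joint speeds; "tau": joint torques, N m; "tcp_pos": TCP position; "eef_rot": TCP orientation; "contact_force": force on the tool from outside, world axes, zero at the start; "wrist_torque": the same for the moment, N m; "width": finger opening in m; "gripper_force": force on a finger pad.
Only numpy, scipy, OpenCV 4.12 (cv2) and the standard library are available. Lean on these libraries where they do the work, as an engineer would, in place of code of your own. Each camera call takes 0.05 s, during which the arm holds its last target. There are 200 camera calls.

## Task

The pointer knob has come off the hob and stands on the worktop. Put it back on the bare control shaft, turned so that the flat in its bore meets the flat of the shaft (its nose to the tick), and push it down until it snaps home. Leave the round kitchen timer where it stands.

Things in the scene. Friction and masses are not known exactly. Their poses are not given: they have to be found in the camera images.
- knob_center (a point): Loose black hob knob, 70 g, 50 mm tall, upright, bore below. From above a teardrop: upright flat sides 40 mm apart, 24 mm long, round back 24 mm behind the axis, nose 32 mm ahead, white line on top towards the nose. Point: on the axis, half-way up (25 mm). x to the nose, y across the flat sides, z up. D-bore with its flat on the nose side, 1.2 mm clear of the shaft, funnel mouth 31 mm wide.
- shaft_foot (a point): Bare upright brass D-shaft on the hob, 16 mm thick, 28 mm tall, narrowed tip; its springy foot yields 6 mm and 0.2 rad. Point: on its axis at the foot, on the hob's top. x to its flat (1 mm off the axis) and the black tick, z up. Fully home the knob's underside is on the hob's top: knob_center 25 mm above this point. Catches resist 13 to 8 mm above that (about 8 N), then pull it down the last 3.
- hob: Steel two-plate hob, fixed, 300 mm wide, 440 mm deep, two round black plates. Origin: centre of its underside on the worktop; z up, x away from its control strip; its top is 50 mm higher. The two controls stand 170 mm to -x and 70 mm to either side: one is the bare shaft, the other wears a fixed knob of the same shape as the loose one.
- timer_center (a point): Round black kitchen timer with a steel ring, 49 mm in diameter, 50 mm tall, loose on the worktop near the knob; not the thing to fit. Point: its centre, half-way up.

How it is judged:
At the end, for the whole second after the job is handed in: The knob is snapped home on the bare shaft: its underside within 3 mm of the hob's top, its axis within 10 mm of the shaft's, upright within 10 degrees and its nose within 23 degrees of the tick (z of knob_center in the frame of shaft_foot between 0.02 and 0.028 m and horizontal distance between knob_center and shaft_foot below 0.01 m and angle between the x axis of knob_center and the x axis of shaft_foot, either way round below 0.4 rad and angle between knob_center's own z axis and vertical below 0.17 rad); the robot touches nothing.
It fails at once if the round timer is moved by more than 20 mm (distance of timer_center from where it was at the start of the episode above 0.02 m).
It also fails if it takes over 45 s, if anything falls off the work surface, if the arm or the gripper's body presses on something with over 40 N, if the wrist force passes 120 N, or if a joint passes its speed limit or range.

## Working session

There is one attempt and no reset: what is moved stays moved. The work goes in short steps, each a Python script; the robot and the scene stay as the last script left them, time stands still between calls to the robot, and variables do not carry over. Pictures are saved under pics/ and viewed, at most 10 in all, crops included, and the job is handed in when it is done.

```bash
mkdir -p pics; ls; python3 - <<'E'
from station import ctrl,get_state,vision,models
import cv2,numpy as np
for c in ["scene","top"]:
    p,d=vision.grab_frame(c); cv2.imwrite(f"pics/{c}0.png",p); np.save(f"pics/{c}0.npy",d)
    i=vision.camera_info(c); print(c,np.round(i["mtx"],1).tolist(),np.round(i["R"],3).tolist(),np.round(i["t"],3))
    for n in ["knob_center","shaft_foot","hob","timer_center"]:
        print(n,[(np.round(r["point"]).tolist(),round(r["p"],2)) for r in models.recognise(c,n)[:4]])
s=get_state();print({k:s[k] for k in("time","tcp_pos","eef_rot","width","contact_force")},ctrl.pinch_z)
E
```

```text
pics
scene [[385.7, 0.0, 275.5], [0.0, 385.7, 206.5], [0.0, 0.0, 1.0]] [[-0.307, 0.952, 0.018], [0.659, 0.226, -0.717], [-0.687, -0.208, -0.696]] [ 0.219 -0.294  1.138]
knob_center [([176.0, 187.0], 0.64)]
shaft_foot [([408.0, 214.0], 0.68)]
hob [([418.0, 328.0], 0.6)]
timer_center [([235.0, 191.0], 0.65)]
top [[436.0, 0.0, 281.7], [0.0, 436.0, 208.6], [0.0, 0.0, 1.0]] [[-0.017, -0.999, 0.031], [-0.984, 0.012, -0.18], [0.179, -0.034, -0.983]] [-0.047  0.552  0.954]
knob_center [([385.0, 230.0], 0.6)]
shaft_foot []
hob [([158.0, 172.0], 0.82)]
timer_center [([329.0, 237.0], 0.74), ([388.0, 228.0], 0.69)]
{'time': 0.5, 'tcp_pos': array([0.22645643, 0.58249545, 0.23125421]), 'eef_rot': array([-1.99227303e-05,  1.84324843e-01,  9.82865378e-01, -3.48835846e-05]), 'width': 0.0855981817195959, 'contact_force': array([-0.33449202,  0.98369452,  0.0908205 ])} -0.0187
```

View pics/scene0.png

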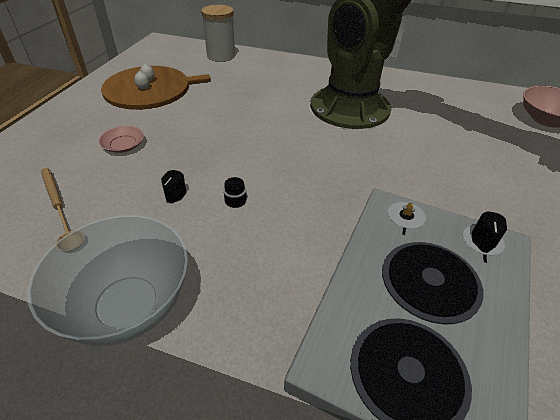

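View pics/top0.png

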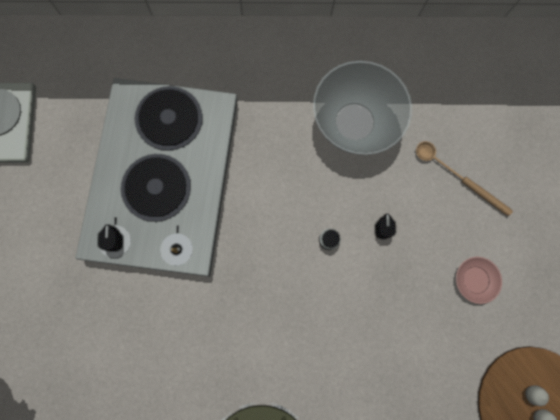

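The scene view shows the loose knob at (174,187), the timer at (235,191), the bare shaft at (408,211) with its tick at (404,231), and the fixed knob at (490,232). In the top view the knob is at (385,228) with its nose up, the timer at (330,240), and the shaft at (176,249) with its tick at (178,229).

```bash
cat > h.py <<'E'
import cv2,numpy as np
from station import ctrl,get_state,vision,models
def cloud(c,d):
    i=vision.camera_info(c); v,u=np.mgrid[:420,:560]
    P=np.stack([u,v,np.ones_like(u)],-1)@np.linalg.inv(i["mtx"]).T*d[...,None]
    return (P-i["t"])@i["R"]
def ray(c,px):
    i=vision.camera_info(c); return -i["R"].T@i["t"], i["R"].T@np.linalg.inv(i["mtx"])@[px[0],px[1],1.]
def tri(a,pa,b,pb):
    o1,d1=ray(a,pa);o2,d2=ray(b,pb)
    s=np.linalg.lstsq(np.c_[d1,-d2],o2-o1,rcond=None)[0]
    x,y=o1+s[0]*d1,o2+s[1]*d2; return (x+y)/2,np.linalg.norm(x-y)
def onz(c,px,z):
    o,d=ray(c,px); return o+d*(z-o[2])/d[2]
E
python3 - <<'E'
from h import *
np.set_printoptions(precision=4,suppress=True)
for c in ["top","scene"]:
    p,d=vision.grab_frame(c); X=cloud(c,d)
    print(c,"table z",np.median(X[180:200,270:300] if c=="top" else X[230:260,230:260],axis=(0,1)))
    for n in ["knob_center","timer_center","shaft_foot"]:
        for r in models.masks_of(c,n)[:2]:
            m=r["mask"]; Q=X[m&(d>0)]; zt=np.percentile(Q[:,2],90); T=Q[Q[:,2]>zt-.006]
            print(n,round(r["p"],2),np.round(r["point"]),m.sum(),"ztop",zt,"topmed",np.median(T,0),"mid",(T.min(0)+T.max(0))/2,"ext",np.ptp(T,0))
# hob edges & tick, white line from the top camera
for c,boxes in {"top":[(365,200,410,250),(155,215,205,275)],"scene":[(155,165,195,210),(380,185,435,245)]}.items():
    p,d=vision.grab_frame(c)
    big=[cv2.resize(p[b[1]:b[3],b[0]:b[2]],(400,400*(b[3]-b[1])//(b[2]-b[0])),interpolation=cv2.INTER_CUBIC)[:480] for b in boxes]
    big=[cv2.copyMakeBorder(x,0,480-len(x),0,0,cv2.BORDER_CONSTANT) for x in big]
    cv2.imwrite(f"pics/crop_{c}.png",np.hstack(big))
E
```

```text
top table z [ 0.6068 -0.0632  0.0012]
knob_center 0.62 [386. 228.] 429 ztop 0.05305593450702615 topmed [ 0.5074 -0.2965  0.0513] mid [ 0.5097 -0.2959  0.0513] ext [0.0517 0.0366 0.0079]
timer_center 0.65 [328. 237.] 340 ztop 0.05320500251769618 topmed [ 0.4815 -0.1653  0.051 ] mid [ 0.4827 -0.1653  0.0521] ext [0.0399 0.0396 0.0095]
shaft_foot 0.78 [174. 246.] 864 ztop 0.054721204009580866 topmed [0.4618 0.1844 0.0521] mid [0.4717 0.1852 0.0649] ext [0.0881 0.0722 0.0322]
scene table z [ 0.5939 -0.1024  0.0003]
knob_center 0.61 [172. 185.] 612 ztop 0.050673252483832504 topmed [ 0.512  -0.2962  0.0501] mid [ 0.5125 -0.2978  0.0491] ext [0.0544 0.0392 0.0081]
timer_center 0.63 [235. 192.] 619 ztop 0.05062233375957145 topmed [ 0.4867 -0.1659  0.0501] mid [ 0.4837 -0.1667  0.0484] ext [0.0413 0.0408 0.0073]
shaft_foot 0.65 [407. 215.] 764 ztop 0.060181049424069766 topmed [0.4626 0.1841 0.0676] mid [0.4624 0.1837 0.0669] ext [0.0077 0.0208 0.0252]
shaft_foot 0.38 [172. 186.] 596 ztop 0.05067215701286331 topmed [ 0.5131 -0.2959  0.05  ] mid [ 0.513  -0.2976  0.0491] ext [0.0534 0.0388 0.0081]
```

View pics/crop_top.png

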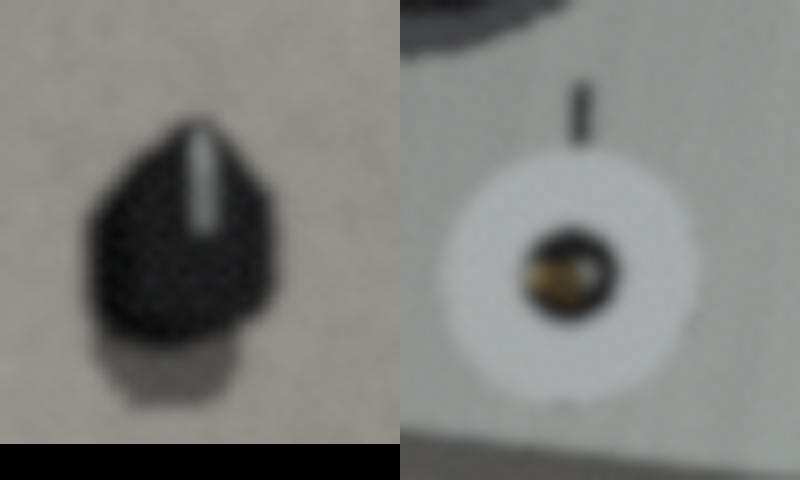

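View pics/crop_scene.png

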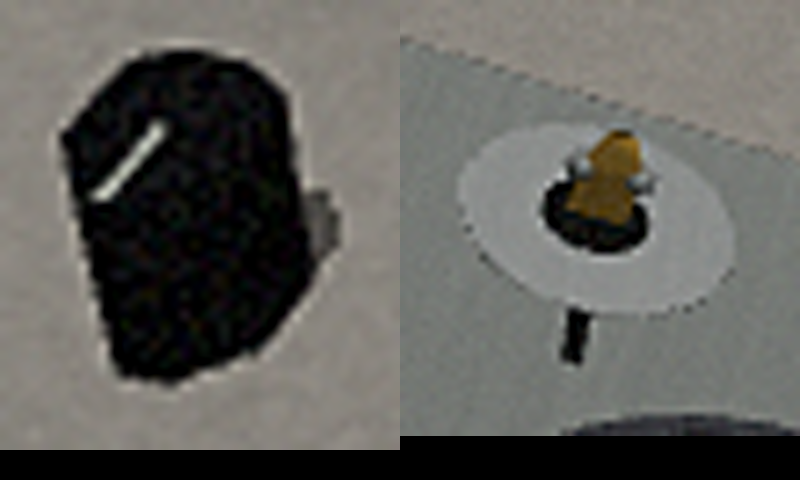

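```bash
python3 - <<'E'
from h import *
np.set_printoptions(precision=4,suppress=True)
px=lambda x,y,s,b:((x+.5)/s-.5+b[0],(y+.5)/s-.5+b[1])
t1=lambda x,y:px(x,y,400/45,(365,200)); t2=lambda x,y:px(x-400,y,8,(155,215))
s1=lambda x,y:px(x,y,10,(155,165)); s2=lambda x,y:px(x-400,y,400/55,(380,185))
for n,a,b in [("line tip",t1(203,125),s1(97,197)),("line tail",t1(205,235),s1(163,127)),("disc",t2(568,275),s2(597,218)),("tick near",t2(580,143),s2(576,310)),("tick far",t2(584,85),s2(571,362))]:
    print(n,*tri("top",a,"scene",b))
T=lambda f:[onz("top",t,f) for t in ()]
for z,f,c in [(.05,[t1(203,125),t1(205,235)],"top"),(.05,[s1(97,197),s1(163,127)],"scene"),(.05,[t2(584,85),t2(568,275)],"top"),(.05,[s2(571,362),s2(597,218)],"scene")]:
    a,b=[onz(c,q,z) for q in f]; print(c,a,b,"yaw",np.arctan2(*(a-b)[[1,0]]))
# top-surface outlines
for c in ["top","scene"]:
    p,d=vision.grab_frame(c); X=cloud(c,d)
    m=(abs(X[...,0]-.51)<.06)&(abs(X[...,1]+.296)<.05)&(X[...,2]>.043)&(X[...,2]<.06)
    q=X[m][:,:2]; r=cv2.minAreaRect(q.astype(np.float32)); print(c,"rect",r)
    m=(abs(X[...,0]-.462)<.05)&(abs(X[...,1]-.184)<.05)&(X[...,2]>.066); q=X[m]; print("shaft",len(q),q.mean(0),q.max(0),q.min(0))
q=[.0,.0,.0]
E
```

```text
line tip [ 0.5362 -0.2993  0.0523] 0.00040239980385812027
line tail [ 0.508  -0.2997  0.0486] 0.0015560549483911936
disc [0.4616 0.1853 0.0505] 0.0012868958538291523
tick near [0.4988 0.1826 0.0516] 0.0015522755236956202
tick far [0.5157 0.1827 0.0495] 0.0007401039484793363
top [ 0.5365 -0.2998  0.05  ] [ 0.5075 -0.2985  0.05  ] yaw -0.04335800174205517
scene [ 0.534  -0.3013  0.05  ] [ 0.5095 -0.2995  0.05  ] yaw -0.07267670410152079
top [0.5156 0.183  0.05  ] [0.4617 0.1861 0.05  ] yaw -0.057546971574467816
scene [0.5162 0.1822 0.05  ] [0.4612 0.1848 0.05  ] yaw -0.0456274314677175
top rect ((0.5095182061195374, -0.29662904143333435), (0.03848258778452873, 0.05403010919690132), 88.48529815673828)
shaft 37 [0.459  0.1843 0.0729] [0.4644 0.1968 0.0823] [0.4549 0.1743 0.0671]
scene rect ((0.5124016404151917, -0.29870840907096863), (0.040876053273677826, 0.054690707474946976), 89.6987533569336)
shaft 58 [0.4619 0.1837 0.0718] [0.4666 0.1943 0.0794] [0.4573 0.1733 0.0666]
```

```bash
cat >> h.py <<'E'
from scipy.spatial.transform import Rotation as R
YAW=-0.05
def quat(yaw):
    best=None
    for k in (0,np.pi):
        q=(R.from_euler('z',yaw+k)*R.from_euler('x',np.pi)).as_quat(scalar_first=True)
        js=[ctrl.ik(p,q) for p in ([.507,-.298,.18],[.507,-.298,.01],[.4615,.1853,.2],[.4615,.1853,.06])]
        if all(j is not None for j in js):
            m=max(abs(j[6]) for j in js)
            if best is None or m<best[0]: best=(m,q)
    return best[1]
E
python3 - <<'E'
from h import *
np.set_printoptions(precision=4,suppress=True)
q=quat(YAW); print(q)
ctrl.movep([.507,-.298,.16],q); print(get_state()["time"])
ctrl.movel([.507,-.298,.010],max_speed=.1)
s=get_state();print(s["tcp_pos"],s["contact_force"])
ctrl.close_gripper(60)
s=get_state();print(s["tcp_pos"],s["width"],s["gripper_force"],s["contact_force"])
ctrl.movel([.507,-.298,.14])
s=get_state();print(s["time"],s["width"],s["contact_force"])
ctrl.movel([.4615,.1853,.14],max_speed=.25)
s=get_state();print(s["time"],s["tcp_pos"],s["width"],s["gripper_force"])
for c in("scene","top"):
    p,d=vision.grab_frame(c); cv2.imwrite(f"pics/{c}1.png",p); np.save(f"pics/{c}1.npy",d)
p=cv2.imread("pics/scene1.png")[100:250,330:530]; t=cv2.imread("pics/top1.png")[170:320,80:280]
cv2.imwrite("pics/held.png",np.hstack([cv2.resize(x,(400,300),interpolation=cv2.INTER_CUBIC) for x in(p,t)]))
E
```

```text
[ 0.      0.9997 -0.025  -0.    ]
4.3417
[ 0.5073 -0.2982  0.0106] [ 0.3173  0.3576 -0.4397]
[ 0.5071 -0.2982  0.0104] 0.03932764248204523 60.521318984021946 [-0.2583  0.8079  3.1455]
7.5 0.03925953962386678 [ 0.8932  0.3452 -0.5477]
9.5917 [0.4617 0.1842 0.1402] 0.039685803381664025 60.19629393960802
```

View pics/held.png

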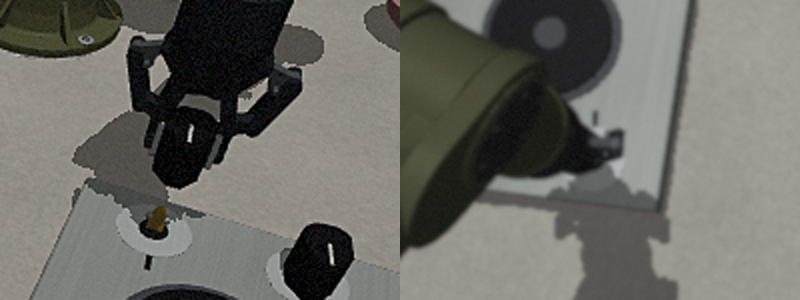

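The scene half shows the knob held upright by its flats above the shaft. Its white line runs from (193,125) to (189,143) in the crop, with the nose towards +x. The arm hides it in the top view. I'll check its x, y and yaw from that line before lowering it.

```bash
python3 - <<'E'
from h import *
np.set_printoptions(precision=4,suppress=True)
p=cv2.imread("pics/scene1.png").astype(int); d=np.load("pics/scene1.npy")
m=np.zeros((420,560),np.uint8); m[155:175,418:432]=(p[155:175,418:432].min(-1)>110)
v,u=np.nonzero(m); print(len(u))
X=np.array([onz("scene",(a,b),.18) for a,b in zip(u,v)])
dd,e=np.linalg.eigh(np.cov(X[:,:2].T)); e=e[:,1]*np.sign(e[0,1]); print("line mid",X.mean(0),"min",X.min(0),"max",X.max(0),"yaw",np.arctan2(e[1],e[0]))
C=cloud("scene",d); Q=C[155:176,405:440]; print("z line depth",np.median(C[v,u],0))
k=(C[...,2]>.174)&(C[...,2]<.186)&(abs(C[...,0]-.465)<.05)&(abs(C[...,1]-.185)<.017); q=C[k]; print(len(q),q.min(0),q.max(0))
s=get_state(); print(s["tcp_pos"],s["contact_force"],R.from_quat(s["eef_rot"],scalar_first=True).as_matrix())
E
```

```text
14
line mid [0.4788 0.1833 0.18  ] min [0.4672 0.182  0.18  ] max [0.488 0.185 0.18 ] yaw -0.0709247350751396
z line depth [0.4811 0.1832 0.1807]
390 [0.4379 0.1681 0.174 ] [0.4943 0.2018 0.182 ]
[0.4617 0.1844 0.1402] [ 0.2636  0.203  -0.9034] [[ 0.9987 -0.0517  0.0003]
 [-0.0517 -0.9987  0.0001]
 [ 0.0003 -0.0001 -1.    ]]
```

Knob axis is about (0.462–0.464, 0.184) with yaw about -0.06, which is within the funnel's tolerance, so I'm lowering it in steps and watching the force.

```bash
python3 - <<'E'
from h import *
np.set_printoptions(precision=4,suppress=True)
ctrl.movel([.461,.186,.092],max_speed=.1)
for z in (.084,.078,.073,.069,.065,.061,.058):
    ctrl.movel([.461,.186,z],max_speed=.03)
    s=get_state(); print(round(s["time"],2),z,s["tcp_pos"],s["contact_force"],s["width"])
    if np.linalg.norm(s["contact_force"])>45: break
E
```

```text
10.74 0.084 [0.461 0.186 0.084] [ 0.2056 -0.0151 -0.5547] 0.03925192164447555
11.09 0.078 [0.4609 0.1859 0.0778] [-0.1473 -0.3325 -0.8009] 0.039223584810498
11.41 0.073 [0.461  0.1859 0.0729] [ 0.0463 -1.5075 -0.6751] 0.03931087098924332
11.69 0.069 [0.4612 0.1859 0.0691] [ 0.7925 -1.5143  1.6665] 0.03902630591956599
11.97 0.065 [0.4603 0.1861 0.0644] [ 0.3956 -0.7295 -5.0438] 0.03917488826228957
12.26 0.061 [0.4608 0.1861 0.0608] [ 0.6657  0.0234 -1.9661] 0.039394448312156834
12.51 0.058 [0.4611 0.186  0.0603] [-8.5808  2.0289 27.7108] 0.039050191862670385
```

The catch pulled it in at about 0.065, and it bottomed on the hob at 0.060. Releasing and checking.

```bash
python3 - <<'E'
from h import *
np.set_printoptions(precision=4,suppress=True)
ctrl.movel([.461,.186,.060],max_speed=.03)
ctrl.ungrasp(); ctrl.movel([.461,.186,.20]); ctrl.movep([.40,-.10,.30],get_state()["eef_rot"])
s=get_state(); print(s["time"],s["width"],s["contact_force"])
for c in("scene","top"):
    p,d=vision.grab_frame(c); cv2.imwrite(f"pics/{c}2.png",p); C=cloud(c,d)
    k=(C[...,2]>.09)&(C[...,2]<.11)&(abs(C[...,0]-.465)<.05)&(abs(C[...,1]-.185)<.04); q=C[k]
    if len(q): print(c,"ztop",np.median(q[:,2]),"mid",(q.min(0)+q.max(0))/2,np.ptp(q,0))
    k=(abs(C[...,0]-.484)<.05)&(abs(C[...,1]+.166)<.05)&(C[...,2]>.042)&(C[...,2]<.06); q=C[k]
    if len(q): print("timer",(q.min(0)+q.max(0))/2)
p=cv2.imread("pics/scene2.png")[150:300,350:550]; t=cv2.imread("pics/top2.png")[170:320,80:280]
cv2.imwrite("pics/end.png",np.hstack([cv2.resize(x,(400,300),interpolation=cv2.INTER_CUBIC) for x in(p,t)]))
E
```

```text
15.5417 0.08544801281756186 [-0.1927  0.1878 -0.2615]
scene ztop 0.10005087118092346 mid [0.4662 0.1854 0.0964] [0.0569 0.0405 0.0126]
timer [ 0.4846 -0.1664  0.0476]
top ztop 0.10108039903113253 mid [0.4647 0.1867 0.0984] [0.0539 0.0411 0.0163]
```

View pics/end.png

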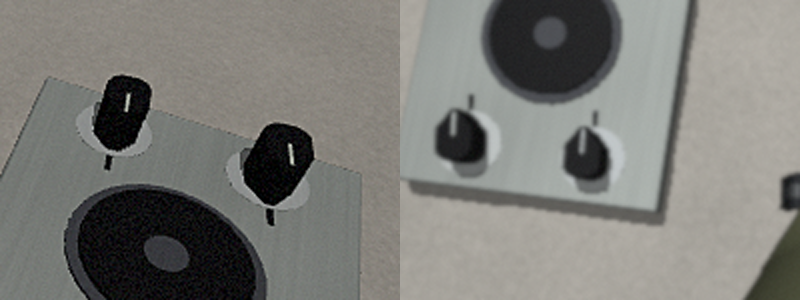

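The end picture shows the knob upright on the shaft, at (122,112) in the scene half and (587,153) in the top half. Its line points to the tick, its top is at z = 0.100, and the timer hasn't moved.

```bash
python3 -c "
from station import ticket
print(ticket.close_job())"
```

```text
the job is handed in; nothing more can be done
None
```

The knob is snapped home on the bare shaft with its nose to the tick, the timer was not moved, and I handed the job in at about 16 s; no verdict came back.

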